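Load the bee dish into its caddy and present it crosswise

TASK

Set the white square bee dish, with the blue ball lying loose in its hollow, flat and square in the empty square pocket of the blue caddy and let go of it. Then lift the caddy by its upright handle about 10 cm straight up off the grey mat, and up there turn it a quarter turn, either way round, so that it hangs level and crosswise over the mat ready for me to take; finish still holding it there, do not put it down. Keep the ball in the middle of the dish all the while, keep everything level, and leave the pot, trowel, spray bottle and tin alone.

Things in the scene. Friction and masses are not known exactly. Their poses are not given: they have to be found in the camera images.
- dish_mid (a point): Centre of the white ceramic bee dish, 22 mm above its underside: a square block 60 x 60 mm, 44 mm tall, 170 g, upright on the bench; x, y square to its sides (all alike), z up. The lowest 3 mm are 58 mm wide. Grip it (25 N) across two opposite sides, fingertips at least 9 mm above its underside, so that they clear the pocket's wall when it is set down.
- dish_hollow (a point): Lowest point of the dish's open hollow, 31 mm above the dish's underside. The floor slopes up from here on all sides, 9 degrees for 14 mm, then 25 degrees to the side walls.
- ball_center (a point): Centre of the loose blue glazed ball, 22 mm across, 14 g, at rest in the middle of the dish: its centre is 20 mm above point dish_mid, its top 9 mm above the rim. Acceleration above about 1.5 m/s2 or a tilt above 9 degrees rolls it out of the middle.
- caddy_pocket (a point): Centre of the floor of the caddy's empty square pocket, 65 mm square inside; its walls are 8 mm thick and 6 mm high above this floor. x points along the caddy away from the handle, y across, z up. This floor is 6 mm above the caddy's underside, 10 mm above the bench at the start. Seated, the dish has point dish_mid 22 mm above this point.
- caddy_handle (a point): Grip point of the handle in the middle of the blue caddy, 85 mm above its underside (89 mm above the bench at the start). The handle is an upright fin 16 mm thick (x), 60 mm wide (y), its top 20 mm above this point. Grip it firmly (40 N) across the 16 mm, fingertips at least 64 mm above the caddy's underside. The tray is 224 mm long (x), 81 mm wide (y), 360 g.
- caddy_plant (a point): Underside of the small terracotta pot with a succulent, fixed on the caddy 75 mm from the handle, opposite the pocket (75 mm from the handle to +x): 58 mm wide, top 64 mm above the caddy's underside. It balances the dish, so the loaded caddy hangs about level from its handle.
- mat: Grey felt mat fixed to the bench, 250 x 120 x 4 mm, origin at the centre of its underside. The caddy starts centred on it, its length along the mat's length (mat x = caddy x at the start).
- pot: Green plastic plant pot, empty, 100 mm wide, 95 mm tall; origin under its centre. Leave alone.
- trowel: Steel garden trowel lying flat, 317 mm long along its x (blade to +x), 60 mm wide, 24 mm tall; origin near mid length. Leave alone.
- spray: Grey plastic spray bottle, 72 mm wide, 188 mm tall; origin under its centre. Leave alone.
- tin: Aluminium storage tin 110 (x) x 140 (y) x 75 mm, fixed; origin under its centre. Its hinged lid stands half open over it. Leave alone.
- tin_lid (a joint): Opening angle of the tin's lid, rad; 0 shut. It stays where it is left. Leave alone.
There are look-alikes about, which are no part of the job. Of the things that look like the part that bears caddy_pocket, the smaller one is meant. Several things look just like the part that bears dish_mid: the one meant starts farthest to the robot's left.

How it is judged:
By the outcome, as a careful person would: the job done as asked, in the order asked, and still so for the second after the job is handed in, while the arm keeps its last pose, push and grip.
It also fails if it takes over 72 s, if anything falls off the work surface, if the arm or the gripper's body presses on something with over 40 N, if the wrist force passes 120 N, or if a joint passes its speed limit or range.

ROBOT

A 6-joint arm with a two-finger parallel gripper is mounted at the origin on the work surface. World frame = base frame: x ahead of the robot, y to its left, z up, the work surface at z = 0. Lengths are in m, angles in rad, forces in N, time in s.
With the tool pointing down it reaches from about 0.35 to 0.725 m from the base axis. Payload 4.3 kg.
Tool frame: the origin (TCP) lies at the very end of the fingers, on their centre line; the grasp point (between the pads) lies 19 mm behind it (tcp_to_grasp is the distance from the TCP to the grasp point, in m); z points along the fingers, x is the direction in which the jaws open and shut, and the axes are right-handed (so a half turn about z gives the same grasp; the last joint's range is limited). The gripper opens to 85 mm and grips with 20 to 120 N. Pads are 22 mm wide; open, the fingers measure 114 mm over their backs; the gripper's body (76 mm by 85 mm) begins 54 mm behind the grasp point. The pads swing forward as they close: fully open they stand 13 mm farther back than shut.
Start: joints at [-1.451, 0.377, 0.081, 1.274, 0, 1.46], TCP at [0.131, -0.56, 0.231] pointing down, gripper open.
Joint ranges: [-2.72, 2.72], [-0.84, 1.66], [-1.02, 1.22], [-1.77, 2.12], [-1.37, 1.28], [-3.14, 3.14]. Speed limits (rad/s): [2.57, 2.57, 3.14, 3.14, 3.14, 3.14].

INTERFACE

Orientations are given as a rotation vector (axis times angle).
In Python, from plant import * gives the robot as it stands.
- The arm moves only by the tool arm_command, never from a script. Its argument "steps" is a list of rows, each a list of 6 numbers: the shift along the tool's x, y, z scaled (see below), then the turn, a rotation vector about the tool's x, y, z scaled (see below). In form: [[x, y, z, ax, ay, az], ...]. A call has 1 to 10 rows; each row shifts and turns the pose as measured when the row begins, along the tool's axes as they then stand; what a row does not reach is not made up. The controller multiplies each number of a shift by 20 mm and each number of a turn by 4 degrees. A row lasts 1/12 s, in which the tool goes at most 41.7 mm and 7.16 degrees, less where a joint would pass 70% of its speed; a pose out of reach is approached as far as the arm can. A call with a number of a shift or a turn outside -1 to 1 is refused whole. A call with a gripper value outside its range is refused whole. "gripper" is the closure, from -1 (fully open) to 1 (shut), set as the call begins (left out, the last holds). The fingers move at their own pace and stop on an object; "newtons" is the grip in N (left out, the last holds). Time passes only in rows, so rows that do not move let the fingers close. It gives the time, the measured TCP pose, the force and the opening at its end, in the units of the state.
- state(): the state, without advancing time (a new reading comes with each control period).
- snapshot(name): name is "scene" or "top" or "wrist"; returns the picture (480x640x3 uint8, red, green, blue); there is no depth.
- calibration(name): a dict with "camera_matrix" (3x3 intrinsics, pixels), "pose" (4x4, takes a point from camera to world coordinates). Camera axes: x right, y down, z forward; pixel columns grow to the right and rows downward; lengths in m; the calibration is good to about 2 mm. The wrist camera is an equidistant fisheye: a pixel r from the principal point sees the ray r / f radians off the axis. A picture is of the moment at which its call begins: read the wrist's pose just before it. calibration takes no time and is no camera call; for the wrist camera it gives the pose at the moment of the call.
- job_done(): hands the job in, once; it reports no verdict.
Trained networks look in the newest picture that a camera, given by its name, has taken for a name from the list of things; names that differ only in an ending like _2 or _b are one class to them, and where a whole thing is asked for, a point or a joint stands for the part that bears it (a point fixed in the world has none). Each returns a list of dicts, best first, with "score" (0 to 1); they miss things now and then, are a little off and sometimes report something else, mostly with a low value. They report only what shows in the picture. A call takes as long as a camera call. They do not tell look-alikes from the thing itself.
- spot_in(thing, camera): "box" ([left, top, right, bottom] in pixels, round what is visible of it).
- outline_of(thing, camera): "region" (480x640 bool, what is visible of it) and "box" ([left, top, right, bottom] in pixels, round what is visible of it).
The state is a dict: "time_s": time; "joint_pos": joint angles; "qd": joint speeds; "joint_efforts": joint torques, N m; "tool_pos": TCP position; "ee_rot": TCP orientation; "wrist_force": force on the tool from outside, world axes, zero at the start; "wrist_torque": the same for the moment, N m; "gripper_width": finger opening in m.
Only numpy, scipy, OpenCV 4.12 (cv2) and the standard library are available. Lean on these libraries where they do the work, as an engineer would, in place of code of your own. Each camera call takes 0.05 s, during which the arm holds its last target. There are 200 camera calls.

## Working session

There is one attempt and no reset: what is moved stays moved. The work goes in short steps, Python scripts to look and compute and a tool call to move; the robot and the scene stay as the last step left them, time stands still between calls to the robot, and variables do not carry over. Pictures are saved under pics/ and viewed, about 8 in all and at most 12, crops included, and the job is handed in when it is done.

Besides the shell and the picture viewer there is one more tool, called after "Request:" by a JSON object that holds its "op" and its "data", one argument or row to a line. arm_command: Moves the arm, as the interface text tells. Shifts and turns lie within -1 to 1; 1 stands for 20 mm of shift or 4 degrees of turn. Its arguments: {"type":"object","properties":{"steps":{"type":"array"},"gripper":{"type":"number"},"newtons":{"type":"number"}},"required":["steps"]}

```bash
mkdir -p pics; ls; python3 - <<'E'
from plant import *
import cv2,numpy as np
s=state(); print(s)
ims=[]
for n in("scene","top"):
    im=snapshot(n); cv2.imwrite(f"pics/{n}0.png",im[:,:,::-1])
    for t in("dish_mid","caddy_pocket","caddy_handle","mat","ball_center"):
        print(n,t,[(np.round(d["box"]).astype(int).tolist(),round(d["score"],2)) for d in spot_in(t,n)])
    c=calibration(n); print(np.round(c["camera_matrix"],1).tolist(),np.round(c["pose"],3).tolist())
print(state()["time_s"])
E
```

```text
pics
{'time_s': 0.0, 'joint_pos': array([-1.45130572e+00,  3.78069982e-01,  7.96231286e-02,  1.27440697e+00,
        1.36894195e-05,  1.46048732e+00]), 'qd': array([-0.00035224, -0.00019108,  0.00092972, -0.00110127,  0.00121723,
       -0.00079583]), 'joint_efforts': array([-1.52276578e-03, -4.63603985e+01,  2.69873375e+01,  2.09446368e-02,
       -1.89449429e-04, -1.83259488e-06]), 'tool_pos': array([ 0.13090065, -0.55922313,  0.23035586]), 'ee_rot': array([-2.46033290e+00,  1.95120554e+00,  2.27958169e-03]), 'wrist_force': array([-0.01362083, -0.23965577, -0.13458898]), 'wrist_torque': array([-0.01415894, -0.00777063,  0.03659814]), 'gripper_width': 0.08530727237314546}
scene dish_mid [([252, 280, 288, 315], 0.86), ([203, 290, 237, 323], 0.86)]
scene caddy_pocket [([264, 101, 364, 174], 0.78), ([319, 196, 404, 254], 0.55), ([355, 290, 428, 381], 0.55)]
scene caddy_handle [([264, 98, 367, 172], 0.83), ([320, 196, 402, 256], 0.58)]
scene mat [([311, 204, 409, 264], 0.66)]
scene ball_center [([264, 289, 274, 298], 0.52), ([255, 280, 285, 311], 0.27)]
[[577.2, 0.0, 314.2], [0.0, 577.2, 232.0], [0.0, 0.0, 1.0]] [[0.723, 0.578, -0.379, 1.039], [0.691, -0.592, 0.415, -0.611], [0.016, -0.562, -0.827, 1.343], [0.0, 0.0, 0.0, 1.0]]
top dish_mid [([387, 222, 418, 250], 0.7), ([431, 252, 457, 281], 0.68)]
top caddy_pocket [([245, 177, 287, 270], 0.95), ([170, 286, 236, 420], 0.74)]
top caddy_handle [([168, 285, 233, 418], 0.93), ([251, 176, 291, 272], 0.89)]
top mat [([238, 170, 298, 276], 0.72)]
top ball_center [([398, 230, 409, 238], 0.48)]
[[621.1, 0.0, 325.9], [0.0, 621.1, 237.4], [0.0, 0.0, 1.0]] [[0.027, -0.996, 0.087, 0.342], [-1.0, -0.027, -0.004, 0.02], [0.007, -0.087, -0.996, 1.573], [0.0, 0.0, 0.0, 1.0]]
0.6
```

View pics/top0.png

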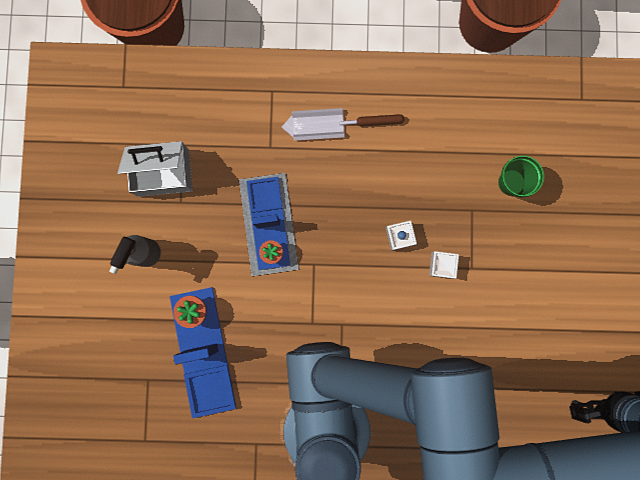

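View pics/scene0.png

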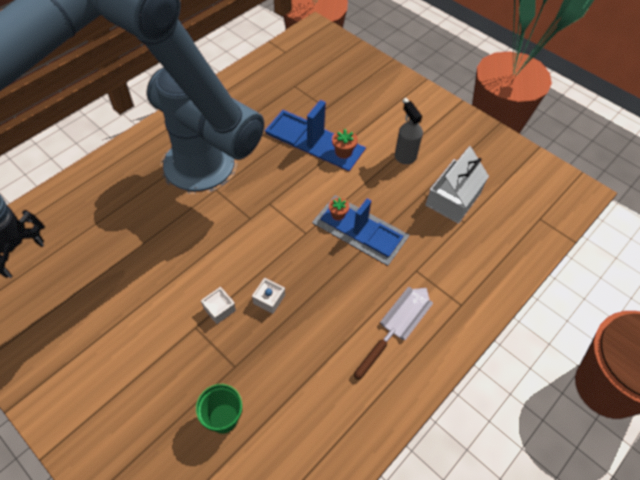

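The dish meant carries the ball, at top px (402,236). The caddy meant is the one on the mat, at (268,224), with its empty pocket on the far side at (265,193) and its plant near the robot.

```bash
cat > h.py <<'E'
from plant import *
import cv2,numpy as np
from scipy.spatial.transform import Rotation as R
def w(cam,px,z,c=None):
    "pixels (n,2) -> world xy on the plane at height z"
    c=c or calibration(cam); K=c["camera_matrix"]; T=np.array(c["pose"]); px=np.atleast_2d(px).astype(float)
    d=(px-[K[0][2],K[1][2]])/[K[0][0],K[1][1]]
    if cam=="wrist":
        t=np.linalg.norm(d,axis=1,keepdims=True); d=np.hstack([d/np.maximum(t,1e-9)*np.sin(t),np.cos(t)])
    else: d=np.hstack([d,np.ones((len(d),1))])
    d=d@T[:3,:3].T
    return (T[:3,3]+d*((z-T[2,3])/d[:,2:]))[:,:2]
def prj(cam,P,c=None):
    c=c or calibration(cam); K=c["camera_matrix"]; T=np.array(c["pose"])
    p=(np.atleast_2d(P)-T[:3,3])@T[:3,:3]
    if cam=="wrist":
        r=np.linalg.norm(p[:,:2],axis=1,keepdims=True); q=p[:,:2]/np.maximum(r,1e-9)*np.arctan2(r,p[:,2:])
    else: q=p[:,:2]/p[:,2:]
    return q*[K[0][0],K[1][1]]+[K[0][2],K[1][2]]
def rect(p):
    "centre, sides, angle of long side (deg)"
    (c,s,a)=cv2.minAreaRect((np.array(p)*1000).astype(np.float32)); 
    if s[0]<s[1]: s=s[::-1]; a+=90
    return np.round(c,1),np.round(s,1),round((a+90)%180-90,1)
def px(m): ys,xs=np.nonzero(m); return np.c_[xs,ys]
def pose():
    s=state(); M=R.from_rotvec(s["ee_rot"]).as_matrix(); return s,M
E
python3 - <<'E'
from h import *
snapshot("top")
for t,z in(("dish_mid",.044),("caddy_pocket",.012),("mat",.004)):
    for d in outline_of(t,"top"):
        print(t,round(d["score"],2),np.round(d["box"]),rect(w("top",px(d["region"]),z)),d["region"].sum())
for d in spot_in("ball_center","top"):b=d["box"];print("ball",w("top",[(b[0]+b[2])/2,(b[1]+b[3])/2],.044))
snapshot("scene")
for t,z in(("dish_mid",.044),("mat",.004)):
    for d in outline_of(t,"scene"):
        print(t,round(d["score"],2),np.round(d["box"]),rect(w("scene",px(d["region"]),z)))
for d in spot_in("ball_center","scene"):b=d["box"];print("ball",d["score"],w("scene",[(b[0]+b[2])/2,(b[1]+b[3])/2],.044))
s,M=pose();print(M.round(3),s["time_s"])
E
```

```text
dish_mid 0.62 [387. 222. 416. 250.] (array([ 488.1, -169.6]), array([68.1, 64.3]), -73.5) 599
dish_mid 0.56 [430. 252. 457. 281.] (array([ 416.1, -278.5]), array([64.7, 62.5]), 85.3) 647
caddy_pocket 0.97 [244. 176. 291. 270.] (array([512.7, 161.7]), array([230.5,  83.7]), 10.2) 2927
caddy_pocket 0.65 [171. 287. 236. 420.] (array([182.4, 321.1]), array([307.9, 132.1]), 13.6) 5738
mat 0.6 [239. 169. 300. 277.] (array([511. , 161.5]), array([254.3, 124.6]), 9.7) 1836
ball [[0.66613151 0.45564786]]
ball [[ 0.64360658 -0.4732983 ]]
dish_mid 0.8 [200. 290. 234. 321.] (array([ 425.5, -286.4]), array([80.1, 67.1]), -5.9)
dish_mid 0.63 [252. 279. 285. 314.] (array([ 497. , -180.6]), array([74.7, 72.7]), -74.3)
mat 0.64 [312. 204. 412. 264.] (array([512.6, 159.6]), array([253.7, 125.3]), 9.7)
ball 0.43 [[ 0.49313999 -0.17320803]]
[[ 0.228 -0.974  0.   ]
 [-0.974 -0.228 -0.   ]
 [ 0.    -0.    -1.   ]] 1.05
```

Request:
{"op": "arm_command", "data": {
  "steps": [
    [-0.6, -0.88, 0, 0, 0, 0],
    [-0.6, -0.88, 0, 0, 0, 0],
    [-0.6, -0.88, 0, 0, 0, 0],
    [-0.6, -0.88, 0, 0, 0, 0],
    [-0.6, -0.88, 0, 0, 0, 0],
    [-0.6, -0.88, 0, 0, 0, 0],
    [-0.6, -0.88, 0, 0, 0, 0],
    [-0.6, -0.88, 0, 0, 0, 0],
    [-0.6, -0.88, 0, 0, 0, 0],
    [-0.6, -0.88, 0, 0, 0, 0]
  ],
  "gripper": -1
}}

```text
time_s: 1.88
tool_pos: [0.2781, -0.4006, 0.2306]
ee_rot: [2.451, -1.961, 0.003]
wrist_force: [-0.1, 0.0, -0.2]
gripper_width: 0.0854
```

Request:
{"op": "arm_command", "data": {
  "steps": [
    [-0.6, -0.88, 0, 0, 0, 0],
    [-0.6, -0.88, 0, 0, 0, 0],
    [-0.6, -0.88, 0, 0, 0, 0],
    [-0.6, -0.88, 0, 0, 0, 0],
    [-0.6, -0.88, 0, 0, 0, 0],
    [-0.6, -0.88, 0, 0, 0, 0],
    [-0.6, -0.88, 0, 0, 0, 0],
    [-0.6, -0.88, 0, 0, 0, 0],
    [-0.6, -0.88, 0, 0, 0, 0],
    [-0.6, -0.88, 0, 0, 0, 0]
  ]
}}

```text
time_s: 2.72
tool_pos: [0.4302, -0.2363, 0.2315]
ee_rot: [2.45, -1.961, 0.009]
wrist_force: [0.7, -0.8, -0.8]
gripper_width: 0.0854
```

Request:
{"op": "arm_command", "data": {
  "steps": [
    [0, 0, 0, 0, 0, -1],
    [0, 0, 0, 0, 0, -1],
    [0, 0, 0, 0, 0, -1],
    [0, 0, 0, 0, 0, -1],
    [0, 0, 0, 0, 0, -1],
    [0, 0, 0, 0, 0, -1],
    [0, 0, 0, 0, 0, -1],
    [0, 0, 0, 0, 0, -1],
    [0, 0, 0, 0, 0, -1],
    [0, 0, 0, 0, 0, -1]
  ]
}}

```text
time_s: 3.55
tool_pos: [0.434, -0.2316, 0.2322]
ee_rot: [2.993, -0.941, 0.01]
wrist_force: [-0.2, -0.0, 0.1]
gripper_width: 0.0854
```

Request:
{"op": "arm_command", "data": {
  "steps": [
    [0, 0, 0, 0, 0, -1],
    [0, 0, 0, 0, 0, -1],
    [0, 0, 0, 0, 0, -1],
    [0, 0, 0, 0, 0, -1],
    [0, 0, 0, 0, 0, -1],
    [0, 0, 0, 0, 0, -1],
    [0, 0, 0, 0, 0, -1],
    [0, 0, 0, 0, 0, -1],
    [0, 0, 0, 0, 0, -1],
    [0, 0, 0, 0, 0, -1]
  ]
}}

```text
time_s: 4.38
tool_pos: [0.434, -0.2316, 0.233]
ee_rot: [3.128, 0.196, 0.009]
wrist_force: [-0.7, -0.3, 0.0]
gripper_width: 0.0854
```

Request:
{"op": "arm_command", "data": {
  "steps": [
    [0, 0, 0, 0, 0, -1],
    [0, 0, 0, 0, 0, -1],
    [0, 0, 0, 0, 0, -1],
    [0, 0, 0, 0, 0, -1],
    [0, 0, 0, 0, 0, -1],
    [0, 0, 0, 0, 0, -1],
    [0, 0, 0, 0, 0, -1],
    [0, 0, 0, 0, 0, -1],
    [0, 0, 0, 0, 0, -1],
    [0, 0, 0, 0, 0, -1]
  ]
}}

```text
time_s: 5.22
tool_pos: [0.4341, -0.2316, 0.2339]
ee_rot: [2.847, 1.305, 0.006]
wrist_force: [-0.6, -1.0, -0.1]
gripper_width: 0.0854
```

Request:
{"op": "arm_command", "data": {
  "steps": [
    [0, 0, 0, 0, 0, -1],
    [0, 0, 0, 0, 0, -1],
    [0, 0, 0, 0, 0, -1],
    [0, 0, 0, 0, 0, -1],
    [0, 0, 0, 0, 0, -1],
    [0, 0, 0, 0, 0, -1],
    [0, 0, 0, 0, 0, -1],
    [0, 0, 0, 0, 0, -1],
    [0, 0, 0, 0, 0, -1],
    [0, 0, 0, 0, 0, -1]
  ]
}}

```text
time_s: 6.05
tool_pos: [0.4341, -0.2317, 0.2346]
ee_rot: [2.187, 2.238, 0.0]
wrist_force: [0.8, -0.2, 0.0]
gripper_width: 0.0857
```

```bash
python3 - <<'E'
from h import *
c=calibration("wrist"); im=snapshot("wrist"); cv2.imwrite("pics/w1.png",im[:,:,::-1])
s,M=pose();print(s["time_s"],s["tool_pos"],M.round(3).tolist(),s["joint_pos"].round(2)); print(np.round(c["camera_matrix"],1).tolist(),np.round(c["pose"],3).tolist())
for d in outline_of("dish_mid","wrist"): print(round(d["score"],2),np.round(d["box"]),rect(w("wrist",px(d["region"]),.044,c)))
for d in spot_in("ball_center","wrist"): b=d["box"];print("ball",d["score"],np.round(b),w("wrist",[(b[0]+b[2])/2,(b[1]+b[3])/2],.044,c))
E
```

```text
6.1 [ 0.43411371 -0.23166126  0.23466462] [[-0.026, 1.0, 0.009], [1.0, 0.026, -0.009], [-0.009, 0.009, -1.0]] [-0.62  0.2  -0.16  1.21 -0.   -0.64]
[[371.6, 0.0, 317.6], [0.0, 371.6, 238.2], [0.0, 0.0, 1.0]] [[-0.023, 0.95, 0.31, 0.356], [1.0, 0.025, -0.002, -0.231], [-0.009, 0.31, -0.951, 0.377], [0.0, 0.0, 0.0, 1.0]]
0.91 [341. 218. 413. 299.] (array([ 483. , -173.7]), array([73.7, 60.6]), 15.1)
0.57 [232. 152. 305. 226.] (array([ 416.4, -278.9]), array([64.6, 63.8]), -6.1)
0.39 [ 91. 325. 162. 369.] (array([ 610. , -460.8]), array([117.9,  38.1]), -56.9)
ball 0.88 [372. 254. 388. 278.] [[ 0.49172109 -0.17002692]]
```

View pics/w1.png

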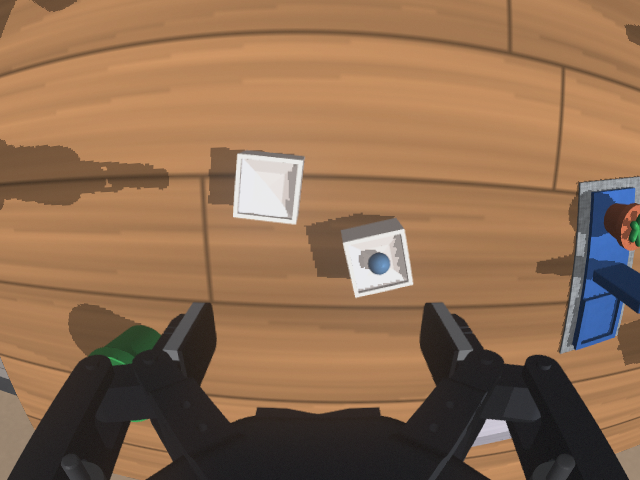

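The dish with the ball has rim corners near (343,241), (404,229), (413,284) and (355,297), with the ball at (379,263). The empty dish is at (268,188), and the caddy is at the right edge.

```bash
python3 - <<'E'
from h import *
c=calibration("wrist"); p=[[343,241],[404,229],[413,284],[355,297]]
q=w("wrist",p,.044,c);print(q,q.mean(0),rect(q))
g=cv2.imread("pics/w1.png");m=(g.min(2)>175);m[:200]=0;m[310:]=0;m[:,:330]=0;m[:,425:]=0
hl=cv2.convexHull(px(m));q=w("wrist",hl[:,0],.044,c);print(rect(q))
s,M=pose(); 
for t in([.490,-.171],): print(M.T@(np.r_[t,.1]-s["tool_pos"])/.02)
E
```

```text
[[ 0.46674328 -0.20778229]
 [ 0.45356207 -0.1499097 ]
 [ 0.51103606 -0.1348243 ]
 [ 0.52586447 -0.19315968]] [ 0.48930147 -0.17141899] (array([ 489.1, -171.3]), array([60.9, 60.2]), 13.9)
(array([ 489.6, -171.7]), array([60.5, 60.2]), 14.8)
[3.0420563  2.79000069 6.73060961]
```

Request:
{"op": "arm_command", "data": {
  "steps": [
    [0.76, 0.7, 0.8, 0, 0, 0],
    [0.76, 0.7, 0.8, 0, 0, 0],
    [0.76, 0.7, 0.8, 0, 0, 0],
    [0.76, 0.7, 0.8, 0, 0, 0],
    [0, 0, 0.8, 0.13, 0.13, -0.8],
    [0, 0, 0.8, 0, 0, -0.8],
    [0, 0, 0.8, 0, 0, -0.8],
    [0, 0, 0.5, 0, 0, -0.8],
    [0, 0, 0, 0, 0, 0],
    [0, 0, 0, 0, 0, 0]
  ]
}}

```text
time_s: 7.03
tool_pos: [0.495, -0.1694, 0.1093]
ee_rot: [1.948, 2.458, 0.0]
wrist_force: [-0.6, 0.2, -0.1]
gripper_width: 0.0853
```

```bash
python3 - <<'E'
from h import *
c=calibration("wrist"); im=snapshot("wrist"); cv2.imwrite("pics/w2.png",im[:,:,::-1])
s,M=pose();print(s["time_s"],s["tool_pos"],M.round(3).tolist(),np.degrees(np.arctan2(M[1,0],M[0,0])))
for d in outline_of("dish_mid","wrist")[:2]: print(round(d["score"],2),np.round(d["box"]),rect(w("wrist",px(d["region"]),.044,c)))
print((M.T@(np.r_[.4893,-.1714,.01]-s["tool_pos"])/.02).round(2))
E
```

```text
7.0833 [ 0.49489824 -0.16939744  0.10945164] [[-0.229, 0.974, 0.004], [0.974, 0.229, -0.003], [-0.004, 0.003, -1.0]] 103.21404993719102
0.91 [264. 184. 366. 294.] (array([ 485.8, -172.2]), array([67.2, 60.6]), 14.7)
[-0.01 -0.31  4.97]
```

View pics/w2.png

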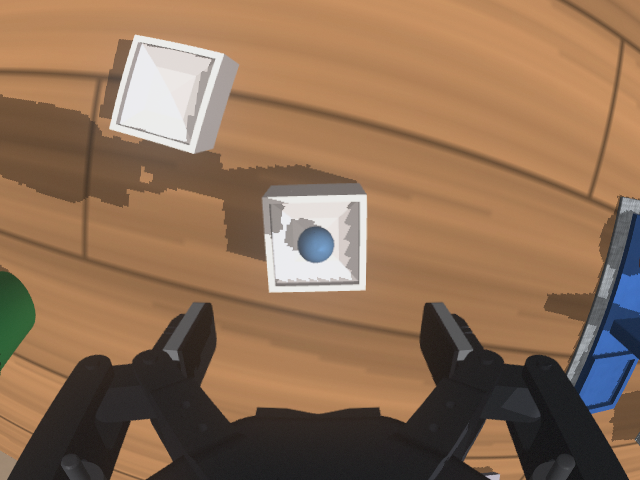

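The dish is straight below, with its rim at about (263–366, 196–292), and it lines up with the fingers. The ball is centred at (316,244).

Request:
{"op": "arm_command", "data": {
  "steps": [
    [0, -0.3, 0, 0, 0, -0.3],
    [0, 0, 0.8, 0, 0, 0],
    [0, 0, 0.8, 0, 0, 0],
    [0, 0, 0.8, 0, 0, 0],
    [0, 0, 0.8, 0, 0, 0],
    [0, 0, 0.8, 0, 0, 0],
    [0, 0, 0.6, 0, 0, 0],
    [0, 0, 0.3, 0, 0, 0],
    [0, 0, 0, 0, 0, 0]
  ]
}}

```text
time_s: 7.88
tool_pos: [0.5004, -0.1779, 0.0202]
ee_rot: [1.923, 2.447, 0.008]
wrist_force: [0.0, 0.5, -0.2]
gripper_width: 0.0854
```

```bash
python3 - <<'E'
from h import *
c=calibration("wrist"); im=snapshot("wrist"); cv2.imwrite("pics/w3.png",im[:,:,::-1])
s,M=pose();print(s["time_s"],s["tool_pos"],M.round(3).tolist(),np.degrees(np.arctan2(M[1,0],M[0,0])),s["wrist_force"])
print((M.T@(np.r_[.4893,-.1714,.01]-s["tool_pos"])/.02).round(2))
E
```

```text
7.9333 [ 0.50083799 -0.1780767   0.02086377] [[-0.236, 0.971, 0.027], [0.971, 0.237, -0.015], [-0.021, 0.023, -1.0]] 103.66843453974343 [-0.38100664  0.49552477 -0.01410334]
[ 0.47 -0.49  0.52]
```

View pics/w3.png

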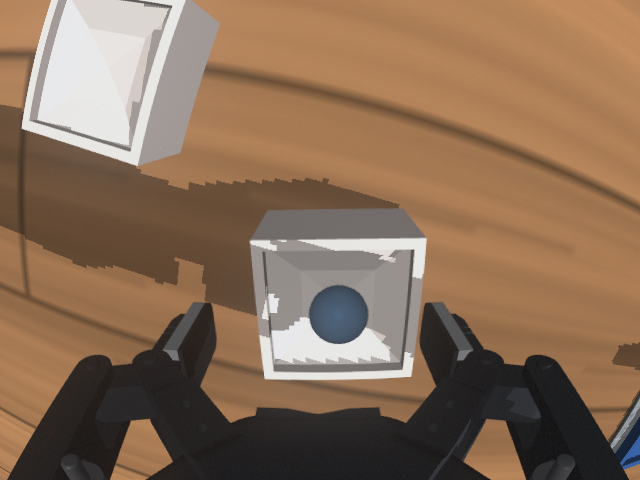

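The dish rim spans (250–425, 240–380). The tool has drifted about 10 mm and tilted 1.8 degrees, so I'll correct that before lowering further.

Request:
{"op": "arm_command", "data": {
  "steps": [
    [0, 0, 0, 0.32, 0.3, -0.2],
    [0.25, -0.25, 0, 0, 0, 0],
    [0.22, -0.24, 0, 0, 0, 0],
    [0, 0, 0, 0, 0, 0],
    [0, 0, 0, 0, 0, 0]
  ]
}}

```text
time_s: 8.35
tool_pos: [0.4906, -0.1722, 0.0254]
ee_rot: [1.922, 2.476, 0.003]
wrist_force: [-0.3, -0.5, -0.3]
gripper_width: 0.0854
```

```bash
cat >> h.py <<'E'
def err(x,y,z,ang):
    "units still to go (shift xyz, turn xyz) in tool axes, to a level pose with tool x at ang deg"
    s,M=pose(); a=np.radians(ang); X=[np.cos(a),np.sin(a),0]; D=np.c_[X,np.cross([0,0,-1],X),[0,0,-1]]
    print(round(s["time_s"],2),s["tool_pos"].round(4),"shift",(M.T@(np.r_[x,y,z]-s["tool_pos"])/.02).round(2),"turn",(np.degrees(R.from_matrix(M.T@D).as_rotvec())/4).round(2),
      "F",s["wrist_force"].round(1),"w",round(s["gripper_width"],4),"j",s["joint_pos"].round(2))
E
python3 -c "
from h import *
err(.4893,-.1714,.01,104.4)"
```

```text
8.35 [ 0.4906 -0.1722  0.0254] shift [ 0.06 -0.06  0.77] turn [ 0.09  0.07 -0.01] F [-0.3 -0.5 -0.3] w 0.0854 j [-0.46  0.42 -0.43  0.71  0.   -0.71]
```

Request:
{"op": "arm_command", "data": {
  "steps": [
    [0.06, -0.05, 0.25, 0.09, 0.07, 0],
    [0, -0.02, 0.3, 0.03, 0.02, 0],
    [0, 0, 0.2, 0.03, 0.02, 0],
    [0, 0, 0, 0, 0, 0]
  ]
}}

```text
time_s: 8.68
tool_pos: [0.4889, -0.1712, 0.01]
ee_rot: [-1.924, -2.479, 0.002]
wrist_force: [-0.6, 0.9, -0.1]
gripper_width: 0.0857
```

```bash
python3 -c "
from h import *
err(.4893,-.1714,.01,104.4)"
```

```text
8.68 [ 0.4889 -0.1712  0.01  ] shift [-0.02  0.02  0.  ] turn [-0.05 -0.03 -0.01] F [-0.6  0.9 -0.1] w 0.0857 j [-0.46  0.45 -0.43  0.69 -0.   -0.71]
```

Position is right, so I'll close gently in two stages.

Request:
{"op": "arm_command", "data": {
  "steps": [
    [0, 0, 0, -0.04, -0.03, 0],
    [0, 0, 0, 0, 0, 0],
    [0, 0, 0, 0, 0, 0],
    [0, 0, 0, 0, 0, 0]
  ],
  "gripper": -0.5,
  "newtons": 25
}}

```text
time_s: 9.02
tool_pos: [0.4883, -0.1709, 0.0089]
ee_rot: [-1.926, -2.48, 0.001]
wrist_force: [-0.4, -0.1, 0.0]
gripper_width: 0.0637
```

Request:
{"op": "arm_command", "data": {
  "steps": [
    [0, 0, 0, 0, 0, 0],
    [0, 0, 0, 0, 0, 0],
    [0, 0, 0, 0, 0, 0],
    [0, 0, 0, 0, 0, 0],
    [0, 0, 0, 0, 0, 0],
    [0, 0, 0, 0, 0, 0]
  ],
  "gripper": -0.2,
  "newtons": 25
}}

```text
time_s: 9.52
tool_pos: [0.4886, -0.1712, 0.0091]
ee_rot: [-1.926, -2.48, 0.002]
wrist_force: [0.1, 0.2, -0.4]
gripper_width: 0.0595
```

```bash
python3 -c "
from h import *
err(.4893,-.1714,.01,104.4)"
```

```text
9.52 [ 0.4886 -0.1712  0.0091] shift [-0.02  0.03 -0.05] turn [-0.02 -0.   -0.01] F [ 0.1  0.2 -0.4] w 0.0595 j [-0.46  0.45 -0.44  0.69 -0.   -0.71]
```

Request:
{"op": "arm_command", "data": {
  "steps": [
    [0, 0, -0.1, 0, 0, 0],
    [0, 0, -0.2, 0, 0, 0],
    [0, 0, -0.3, 0, 0, 0],
    [0, 0, -0.4, 0, 0, 0],
    [0, 0, -0.5, 0, 0, 0],
    [0, 0, -0.5, 0, 0, 0],
    [0, 0, -0.5, 0, 0, 0],
    [0, 0, -0.4, 0, 0, 0],
    [0, 0, -0.3, 0, 0, 0],
    [0, 0, -0.2, 0, 0, 0]
  ]
}}

```text
time_s: 10.35
tool_pos: [0.4868, -0.17, 0.0828]
ee_rot: [-1.924, -2.477, 0.002]
wrist_force: [0.2, -0.6, -2.4]
gripper_width: 0.0598
```

```bash
python3 -c "
from h import *
err(.57,.06,.13,99.9)"
```

```text
10.35 [ 0.4868 -0.17    0.0828] shift [10.12  6.87 -2.36] turn [-0.06 -0.04  1.11] F [ 0.2 -0.6 -2.4] w 0.0598 j [-0.46  0.36 -0.35  0.87 -0.   -0.71]
```

Request:
{"op": "arm_command", "data": {
  "steps": [
    [0.08, 0.06, -0.05, 0, 0, 0.05],
    [0.16, 0.11, -0.07, 0, 0, 0.05],
    [0.25, 0.17, -0.08, 0, 0, 0.05],
    [0.33, 0.23, -0.1, 0, 0, 0.05],
    [0.42, 0.28, -0.1, 0, 0, 0.05],
    [0.42, 0.28, -0.1, 0, 0, 0.05],
    [0.42, 0.28, -0.1, 0, 0, 0.05],
    [0.42, 0.28, -0.1, 0, 0, 0.05],
    [0.42, 0.28, -0.1, 0, 0, 0.05],
    [0.42, 0.28, -0.1, 0, 0, 0.05]
  ]
}}

```text
time_s: 11.18
tool_pos: [0.5161, -0.0861, 0.1006]
ee_rot: [-1.968, -2.436, 0.003]
wrist_force: [-0.5, -0.8, -1.7]
gripper_width: 0.0599
```

Request:
{"op": "arm_command", "data": {
  "steps": [
    [0.42, 0.28, -0.1, 0, 0, 0.05],
    [0.42, 0.28, -0.1, 0, 0, 0.05],
    [0.42, 0.28, -0.1, 0, 0, 0.05],
    [0.42, 0.28, -0.1, 0, 0, 0.05],
    [0.42, 0.28, -0.1, 0, 0, 0.05],
    [0.42, 0.28, -0.1, 0, 0, 0.05],
    [0.42, 0.28, 0, 0, 0, 0],
    [0.33, 0.23, 0, 0, 0, 0],
    [0.25, 0.17, 0, 0, 0, 0],
    [0.16, 0.11, 0, 0, 0, 0]
  ]
}}

```text
time_s: 12.02
tool_pos: [0.5523, 0.0098, 0.1124]
ee_rot: [-1.987, -2.416, 0.003]
wrist_force: [0.1, -0.6, -2.2]
gripper_width: 0.0597
```

```bash
python3 - <<'E'
from h import *
err(.57,.06,.13,99.9)
c=calibration("wrist"); im=snapshot("wrist"); cv2.imwrite("pics/w4.png",im[:,:,::-1]); np.save("c4",np.array(c["pose"]))
for t,z in(("caddy_pocket",.012),("mat",.004)):
  for d in outline_of(t,"wrist")[:2]: print(t,round(d["score"],2),np.round(d["box"]),rect(w("wrist",px(d["region"]),z,c)))
E
```

```text
12.02 [0.5523 0.0098 0.1124] shift [ 2.3   1.34 -0.87] turn [-0.15 -0.14  0.31] F [ 0.1 -0.6 -2.2] w 0.0597 j [-0.1   0.41 -0.19  0.98  0.01 -0.29]
caddy_pocket 0.78 [450.  66. 637. 353.] (array([505.6, 216.5]), array([231.9, 199.2]), 9.9)
mat 0.7 [434.  49. 586. 352.] (array([511.3, 161.7]), array([249.6, 121.6]), 9.6)
```

View pics/w4.png

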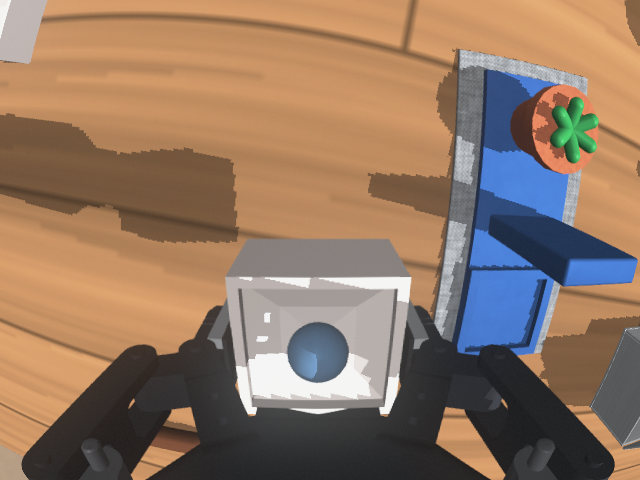

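The dish is held level with the ball at (318,352), in the middle. The pocket is at about (505,312), next to the handle. I'll enlarge the pocket.

```bash
python3 - <<'E'
import cv2
g=cv2.imread("pics/w4.png")[240:370,430:600]
cv2.imwrite("pics/w4c.png",cv2.resize(g,None,fx=4.5,fy=4.5,interpolation=cv2.INTER_CUBIC))
E
```

```text
(no output)
```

View pics/w4c.png

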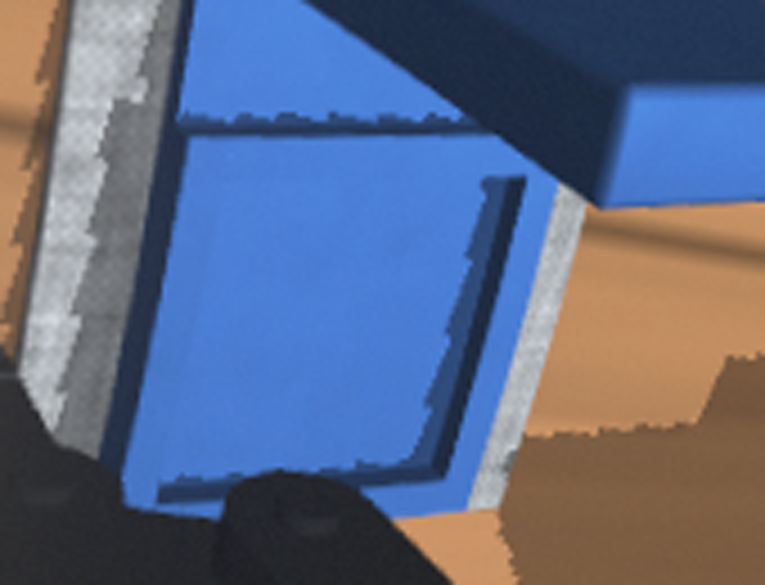

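The enlargement shows the pocket's inner wall-top corners at crop (526,178), (447,476) and (158,503), and its outer near-left corner at (187,135).

```bash
python3 - <<'E'
from h import *
c=dict(calibration("wrist")); c["pose"]=np.load("c4.npy")
P=np.array([[526,178],[447,476],[158,503],[187,135],[470,508],[490,135]])/4.5+[430,240]
q=w("wrist",P,.016,c)
a=np.radians(9.7); B=np.array([[np.cos(a),-np.sin(a)],[np.sin(a),np.cos(a)]])
print(q.round(4)); print("caddy frame mm about (.5115,.1615):",((q-[.5115,.1615])@B*1000).round(1))
print("side angle",np.degrees(np.arctan2(*(q[1]-q[0])[::-1])),np.degrees(np.arctan2(*(q[1]-q[2])[::-1]))-90)
E
```

```text
[[0.549  0.2024]
 [0.6119 0.2138]
 [0.6231 0.1499]
 [0.5525 0.1284]
 [0.6188 0.2238]
 [0.5424 0.1903]]
caddy frame mm about (.5115,.1615): [[ 43.9  34. ]
 [107.7  34.6]
 [108.1 -30.3]
 [ 34.8 -39.6]
 [116.3  43.3]
 [ 35.3  23.2]]
side angle 10.242110857687004 10.010053031532863
```

Request:
{"op": "arm_command", "data": {
  "steps": [
    [0.06, 0.08, 0, -0.03, -0.03, 0.05],
    [0.12, 0.15, 0, -0.03, -0.03, 0.05],
    [0.2, 0.2, 0, -0.03, -0.03, 0.05],
    [0.3, 0.2, 0, -0.03, -0.03, 0.05],
    [0.4, 0.2, 0, -0.03, -0.03, 0.05],
    [0.45, 0.2, 0, 0, 0, 0.05],
    [0.45, 0.2, 0, 0, 0, 0],
    [0.45, 0.2, 0, 0, 0, 0],
    [0.45, 0.2, 0, 0, 0, 0],
    [0.45, 0.2, 0, 0, 0, 0]
  ]
}}

```text
time_s: 13.0
tool_pos: [0.5779, 0.0855, 0.1119]
ee_rot: [2.029, 2.397, -0.003]
wrist_force: [-0.4, -0.1, -2.9]
gripper_width: 0.0599
```

Request:
{"op": "arm_command", "data": {
  "steps": [
    [0.45, 0.2, 0, 0, 0, 0],
    [0.45, 0.2, 0, 0, 0, 0],
    [0.45, 0.2, 0, 0, 0, 0],
    [0.45, 0.15, 0, 0, 0, 0],
    [0.45, 0.1, 0, 0, 0, 0],
    [0.45, 0.1, 0, 0, 0, 0],
    [0.4, 0.1, 0, 0, 0, 0],
    [0.3, 0.05, 0, 0, 0, 0],
    [0.2, 0, 0, 0, 0, 0],
    [0.1, 0, 0, 0, 0, 0]
  ]
}}

```text
time_s: 13.83
tool_pos: [0.5885, 0.1735, 0.1112]
ee_rot: [2.025, 2.4, -0.003]
wrist_force: [0.3, 0.8, -2.4]
gripper_width: 0.0598
```

```bash
python3 -c "
from h import *
err(.5855,.1753,.06,99.9)"
```

```text
13.83 [0.5885 0.1735 0.1112] shift [ 0.12 -0.13  2.56] turn [-0.01  0.03 -0.05] F [ 0.3  0.8 -2.4] w 0.0598 j [ 0.18  0.51 -0.03  1.03 -0.    0.02]
```

Request:
{"op": "arm_command", "data": {
  "steps": [
    [0.06, -0.06, 0.1, 0, 0, 0],
    [0.06, -0.06, 0.2, 0, 0, 0],
    [0, 0, 0.3, 0, 0, 0],
    [0, 0, 0.3, 0, 0, 0],
    [0, 0, 0.3, 0, 0, 0],
    [0, 0, 0.3, 0, 0, 0],
    [0, 0, 0.3, 0, 0, 0],
    [0, 0, 0.3, 0, 0, 0],
    [0, 0, 0.2, 0, 0, 0],
    [0, 0, 0.1, 0, 0, 0]
  ]
}}

```text
time_s: 14.67
tool_pos: [0.5844, 0.1736, 0.0573]
ee_rot: [2.028, 2.398, -0.006]
wrist_force: [-0.5, 0.6, -2.2]
gripper_width: 0.0593
```

```bash
python3 - <<'E'
from h import *
err(.5855,.1753,.019,99.9)
c=calibration("wrist"); im=snapshot("wrist"); cv2.imwrite("pics/w5.png",im[:,:,::-1]); np.save("c5",np.array(c["pose"]))
E
```

```text
14.67 [0.5844 0.1736 0.0573] shift [0.08 0.08 1.91] turn [-0.04  0.04 -0.09] F [-0.5  0.6 -2.2] w 0.0593 j [ 0.19  0.55 -0.11  0.91 -0.    0.02]
```

View pics/w5.png

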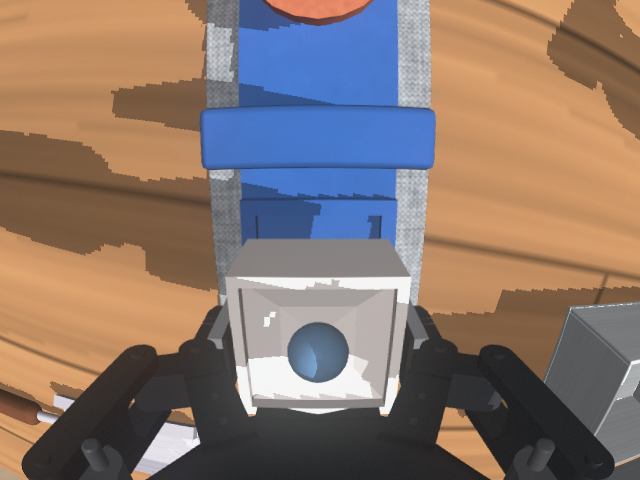

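The dish is centred on the tray sideways: tray edges 241/397 have their middle at 319, the same as the dish. The handle is level at (318,138), and the near pocket wall is at row 199.

```bash
python3 - <<'E'
from h import *
c=dict(calibration("wrist")); c["pose"]=np.load("c5.npy")
s,M=pose(); tp=s["tool_pos"]
g=cv2.cvtColor(cv2.imread("pics/w5.png"),cv2.COLOR_BGR2GRAY).astype(int)
print("col350 rows190-225",g[190:225,350].tolist()); print("col 375",g[190:245,377].tolist()); print("dish rows 270-290",g[268:292,319].tolist())
def f(p,z): return ((np.r_[w("wrist",p,z,c)[0],tp[2]]-tp)@M)[:2]*1000
for n,p,z in(("outer near wall",[350,199],.016),("inner near wall",[377,216],.016),("rim near",[319,278],.0923),("rim L",[229,278],.0923),("rim R",[410,278],.0923),("trayL",[241,199],.016),("trayR",[397,199],.016),("rim far L",[248,410],.0923),("handle near top",[318,108],.109),("handle far top",[318,168],.109)): print(n,f(p,z).round(1))
E
```

```text
col350 rows190-225 [114, 114, 113, 113, 114, 114, 86, 71, 64, 78, 104, 117, 117, 118, 117, 117, 116, 116, 117, 116, 116, 116, 115, 117, 116, 115, 116, 117, 116, 117, 117, 117, 116, 117, 117]
col 375 [114, 115, 114, 115, 91, 78, 76, 75, 68, 75, 99, 116, 117, 116, 118, 116, 118, 116, 118, 118, 117, 118, 118, 117, 115, 104, 79, 80, 80, 79, 80, 79, 79, 80, 83, 82, 82, 81, 82, 81, 81, 82, 82, 83, 81, 83, 83, 82, 97, 122, 131, 130, 130, 132, 131]
dish rows 270-290 [133, 132, 132, 132, 133, 132, 133, 133, 138, 179, 245, 245, 245, 245, 224, 186, 186, 185, 187, 186, 183, 172, 160, 159]
outer near wall [ 17.3 -39.1]
inner near wall [ 31.5 -30.2]
rim near [  1.6 -28.9]
rim L [-27.6 -28.6]
rim R [ 31.1 -28.6]
trayL [-38.4 -39.3]
trayR [ 41.6 -39.3]
rim far L [-26.5  29.4]
handle near top [  1.4 -80.4]
handle far top [  1.4 -65.5]
```

Request:
{"op": "arm_command", "data": {
  "steps": [
    [0, 0.03, 0.1, -0.03, 0.03, 0],
    [0, 0.03, 0.2, 0, 0, 0],
    [0, 0, 0.25, 0, 0, 0],
    [0, 0, 0.25, 0, 0, 0],
    [0, 0, 0.2, 0, 0, 0],
    [0, 0, 0.1, 0, 0, 0]
  ]
}}

```text
time_s: 15.22
tool_pos: [0.5868, 0.174, 0.0341]
ee_rot: [2.028, 2.397, 0.001]
wrist_force: [-0.3, -1.0, -1.8]
gripper_width: 0.0599
```

```bash
python3 -c "
from h import *
err(.5854,.1738,.019,99.9)"
```

```text
15.22 [0.5868 0.174  0.0341] shift [ 0.   -0.07  0.75] turn [ 0.03  0.01 -0.09] F [-0.3 -1.  -1.8] w 0.0599 j [ 0.19  0.57 -0.14  0.86 -0.    0.02]
```

Request:
{"op": "arm_command", "data": {
  "steps": [
    [0, -0.04, 0.08, 0.02, 0.01, -0.03],
    [0, -0.03, 0.1, 0, 0, -0.02],
    [0, 0, 0.1, 0, 0, 0],
    [0, 0, 0.08, 0, 0, 0],
    [0, 0, 0.05, 0, 0, 0]
  ]
}}

```text
time_s: 15.63
tool_pos: [0.5849, 0.1737, 0.0246]
ee_rot: [-2.024, -2.403, 0.001]
wrist_force: [-0.1, -0.1, -2.1]
gripper_width: 0.0595
```

```bash
python3 -c "
from h import *
err(.5854,.1738,.019,99.9)"
```

```text
15.63 [0.5849 0.1737 0.0246] shift [-0.    0.02  0.28] turn [-0.01  0.   -0.03] F [-0.1 -0.1 -2.1] w 0.0595 j [ 0.18  0.58 -0.15  0.84 -0.    0.01]
```

Request:
{"op": "arm_command", "data": {
  "steps": [
    [0, 0.02, 0.08, 0, 0, -0.02],
    [0, 0, 0.08, 0, 0, 0],
    [0, 0, 0.08, 0, 0, 0],
    [0, 0, 0.04, 0, 0, 0]
  ]
}}

```text
time_s: 15.97
tool_pos: [0.5858, 0.1739, 0.0191]
ee_rot: [2.022, 2.404, 0.001]
wrist_force: [-2.2, -1.2, 6.7]
gripper_width: 0.0597
```

```bash
python3 -c "
from h import *
err(.5854,.1738,.019,99.9)"
```

```text
15.97 [0.5858 0.1739 0.0191] shift [-0.   -0.02  0.  ] turn [ 0.01  0.   -0.01] F [-2.2 -1.2  6.7] w 0.0597 j [ 0.18  0.59 -0.16  0.83 -0.    0.01]
```

Contact came at exactly the seated height. Releasing.

Request:
{"op": "arm_command", "data": {
  "steps": [
    [0, 0, 0, 0, 0, 0],
    [0, 0, 0, 0, 0, 0],
    [0, 0, 0, 0, 0, 0]
  ],
  "gripper": -0.5
}}

```text
time_s: 16.22
tool_pos: [0.5869, 0.1741, 0.02]
ee_rot: [2.021, 2.403, 0.003]
wrist_force: [-0.2, 0.0, 0.6]
gripper_width: 0.064
```

Request:
{"op": "arm_command", "data": {
  "steps": [
    [0, 0, 0, 0, 0, 0],
    [0, 0, 0, 0, 0, 0],
    [0, 0, -0.1, 0, 0, 0],
    [0, 0, -0.2, 0, 0, 0],
    [0, 0, -0.4, 0, 0, 0],
    [0, 0, -0.6, 0, 0, 0],
    [0, 0, -0.8, 0, 0, 0],
    [0, 0, -0.8, 0, 0, 0],
    [0, 0, -0.8, 0, 0, 0]
  ],
  "gripper": -0.9
}}

```text
time_s: 16.97
tool_pos: [0.5842, 0.1736, 0.0963]
ee_rot: [-2.021, -2.403, 0.004]
wrist_force: [0.5, 0.1, -0.5]
gripper_width: 0.0813
```

```bash
python3 - <<'E'
from h import *
err(.512,.161,.12,9.9)
c=calibration("wrist"); im=snapshot("wrist"); cv2.imwrite("pics/w6.png",im[:,:,::-1]); np.save("c6",np.array(c["pose"]))
E
```

```text
16.97 [0.5842 0.1736 0.0963] shift [ 0.   -3.67 -1.18] turn [-0.03  0.03 22.49] F [ 0.5  0.1 -0.5] w 0.0813 j [ 0.18  0.52 -0.06  1.   -0.    0.01]
```

View pics/w6.png

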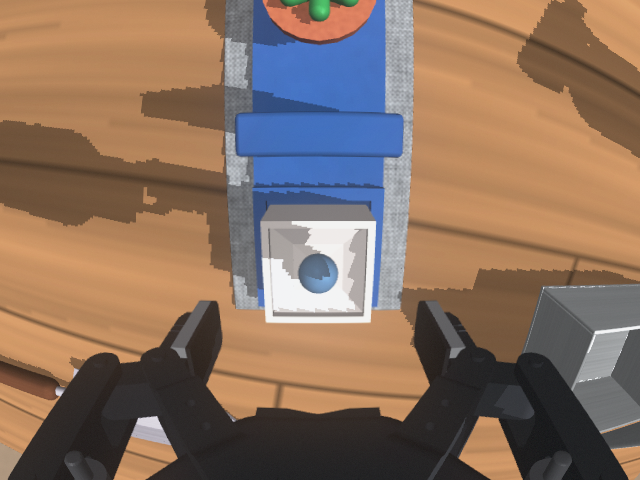

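The dish sits square in the pocket with the ball in its middle at (318,273). The handle top spans (236–403, 114–156).

```bash
python3 - <<'E'
from h import *
c=dict(calibration("wrist")); c["pose"]=np.load("c6.npy")
q=w("wrist",[[236,115],[403,114],[403,156],[236,156]],.109,c); print(q.round(4),q.mean(0),rect(q))
p=prj("wrist",[[.512,.161,.109]],c); print(p)
E
```

```text
[[0.5093 0.1326]
 [0.4989 0.1903]
 [0.5136 0.1932]
 [0.5239 0.1347]] [0.51143278 0.16269278] (array([511.3, 162.7]), array([59.4, 15. ]), -80.1)
[[314.49444919 134.30656266]]
```

Request:
{"op": "arm_command", "data": {
  "steps": [
    [0, 0, -0.8, 0, 0, 0],
    [0, 0, -0.8, 0, 0, 0],
    [0, -0.6, -0.8, 0, 0, 0],
    [0, -0.8, -0.6, 0, 0, 0],
    [0, -0.8, 0, 0, 0, 0],
    [0, -0.8, 0, 0, 0, 0],
    [0, -0.6, 0, 0, 0, 0],
    [0, 0, 0, 0, 0, 0.9],
    [0, 0, 0, 0, 0, 0.9],
    [0, 0, 0, 0, 0, 0.9]
  ],
  "gripper": 0
}}

```text
time_s: 17.85
tool_pos: [0.5156, 0.1617, 0.1714]
ee_rot: [2.24, 2.189, 0.023]
wrist_force: [-0.1, -0.9, -0.1]
gripper_width: 0.0429
```

Request:
{"op": "arm_command", "data": {
  "steps": [
    [0, 0, 0, 0, 0, 0.9],
    [0, 0, 0, 0, 0, 0.9],
    [0, 0, 0, 0, 0, 0.9],
    [0, 0, 0, 0, 0, 0.9],
    [0, 0, 0, 0, 0, 0.9],
    [0, 0, 0, 0, 0, 0.9],
    [0, 0, 0, 0, 0, 0.9],
    [0, 0, 0, 0, 0, 0.9],
    [0, 0, 0, 0, 0, 0.9],
    [0, 0, 0, 0, 0, 0.9]
  ]
}}

```text
time_s: 18.68
tool_pos: [0.5159, 0.1619, 0.1767]
ee_rot: [2.832, 1.345, 0.037]
wrist_force: [-1.2, -0.7, -0.2]
gripper_width: 0.0427
```

Request:
{"op": "arm_command", "data": {
  "steps": [
    [0, 0, 0, 0, 0, 0.9],
    [0, 0, 0, 0, 0, 0.9],
    [0, 0, 0, 0, 0, 0.9],
    [0, 0, 0, 0, 0, 0.9],
    [0, 0, 0, 0, 0, 0.9],
    [0, 0, 0, 0, 0, 0.9],
    [0, 0, 0, 0, 0, 0.9],
    [0, 0, 0, 0, 0, 0.9],
    [0, 0, 0, 0, 0, 0.9],
    [0, 0, 0, 0, 0, 0]
  ]
}}

```text
time_s: 19.52
tool_pos: [0.5165, 0.162, 0.1816]
ee_rot: [-3.107, -0.454, -0.048]
wrist_force: [0.1, 0.1, 0.7]
gripper_width: 0.0431
```

```bash
python3 -c "
from h import *
err(.5116,.1615,.07,9.9)"
```

```text
19.52 [0.5165 0.162  0.1816] shift [-0.41 -0.06  5.57] turn [ 0.02 -0.44  1.69] F [0.1 0.1 0.7] w 0.0431 j [ 0.19  0.3  -0.16  1.08  0.    1.47]
```

Request:
{"op": "arm_command", "data": {
  "steps": [
    [0, 0, 0, 0, -0.22, 0.85],
    [0, 0, 0, 0, -0.22, 0.84],
    [-0.25, 0, 0.4, 0, 0, 0],
    [0, 0, 0.5, 0, 0, 0],
    [0, 0, 0.5, 0, 0, 0],
    [0, 0, 0.5, 0, 0, 0],
    [0, 0, 0.3, 0, 0, 0]
  ]
}}

```text
time_s: 20.1
tool_pos: [0.5137, 0.1615, 0.1385]
ee_rot: [3.129, 0.277, 0.01]
wrist_force: [-0.3, 0.7, -0.3]
gripper_width: 0.0424
```

```bash
python3 -c "
from h import *
err(.5116,.1615,.07,9.9)"
```

```text
20.1 [0.5137 0.1615 0.1385] shift [-0.13 -0.02  3.42] turn [ 0.02 -0.09  0.05] F [-0.3  0.7 -0.3] w 0.0424 j [ 0.19  0.34 -0.21  1.01 -0.    1.58]
```

Request:
{"op": "arm_command", "data": {
  "steps": [
    [-0.1, -0.02, 0.3, 0.02, -0.09, 0.05],
    [0, 0, 0.3, 0, -0.04, 0],
    [0, 0, 0.3, 0, -0.04, 0],
    [0, 0, 0.3, 0, -0.04, 0],
    [0, 0, 0.3, 0, -0.04, 0],
    [0, 0, 0.2, 0, -0.04, 0]
  ]
}}

```text
time_s: 20.6
tool_pos: [0.5105, 0.1614, 0.0999]
ee_rot: [3.128, 0.274, -0.028]
wrist_force: [-0.1, -0.6, -0.4]
gripper_width: 0.0427
```

```bash
python3 -c "
from h import *
err(.5116,.1615,.07,9.9)"
```

```text
20.6 [0.5105 0.1614 0.0999] shift [0.08 0.   1.49] turn [-0.    0.25  0.02] F [-0.1 -0.6 -0.4] w 0.0427 j [ 0.19  0.39 -0.25  0.95  0.    1.58]
```

Request:
{"op": "arm_command", "data": {
  "steps": [
    [0.04, 0, 0.2, 0, 0.2, 0.02],
    [0, 0, 0.3, 0, 0, 0],
    [0, 0, 0.3, 0, 0, 0],
    [0, 0, 0.3, 0, 0, 0],
    [0, 0, 0.15, 0, 0, 0]
  ]
}}

```text
time_s: 21.02
tool_pos: [0.5116, 0.1615, 0.0721]
ee_rot: [3.13, 0.272, -0.007]
wrist_force: [-0.3, 1.0, 0.1]
gripper_width: 0.0425
```

```bash
python3 -c "
from h import *
err(.5116,.1615,.071,9.9)"
```

```text
21.02 [0.5116 0.1615 0.0721] shift [-0.    0.    0.05] turn [-0.    0.06  0.01] F [-0.3  1.   0.1] w 0.0425 j [ 0.19  0.41 -0.31  0.86  0.    1.58]
```

Request:
{"op": "arm_command", "data": {
  "steps": [
    [0, 0, 0, 0, 0.05, 0.01],
    [0, 0, 0.02, 0, 0, 0],
    [0, 0, 0, 0, 0, 0],
    [0, 0, 0, 0, 0, 0]
  ],
  "gripper": 0.52,
  "newtons": 40
}}

```text
time_s: 21.35
tool_pos: [0.5111, 0.1614, 0.0706]
ee_rot: [3.13, 0.271, -0.004]
wrist_force: [-0.1, 0.5, 0.0]
gripper_width: 0.0205
```

Request:
{"op": "arm_command", "data": {
  "steps": [
    [0, 0, 0, 0, 0, 0],
    [0, 0, 0, 0, 0, 0],
    [0, 0, 0, 0, 0, 0],
    [0, 0, 0, 0, 0, 0],
    [0, 0, 0, 0, 0, 0],
    [0, 0, 0, 0, 0, 0]
  ],
  "gripper": 1,
  "newtons": 40
}}

```text
time_s: 21.85
tool_pos: [0.5114, 0.1615, 0.0708]
ee_rot: [-3.13, -0.271, 0.003]
wrist_force: [-0.0, -0.3, -2.3]
gripper_width: 0.0154
```

```bash
python3 -c "
from h import *
err(.5116,.1615,.17,9.9)"
```

```text
21.85 [0.5114 0.1615 0.0708] shift [ 0.   -0.   -4.96] turn [-0.    0.02 -0.  ] F [-0.  -0.3 -2.3] w 0.0154 j [ 0.19  0.41 -0.31  0.85  0.    1.59]
```

Request:
{"op": "arm_command", "data": {
  "steps": [
    [0, 0, -0.06, 0, 0, 0],
    [0, 0, -0.12, 0, 0, 0],
    [0, 0, -0.18, 0, 0, 0],
    [0, 0, -0.25, 0, 0, 0],
    [0, 0, -0.3, 0, 0, 0],
    [0, 0, -0.3, 0, 0, 0],
    [0, 0, -0.3, 0, 0, 0],
    [0, 0, -0.25, 0, 0, 0],
    [0, 0, -0.2, 0, 0, 0],
    [0, 0, -0.15, 0, 0, 0]
  ]
}}

```text
time_s: 22.68
tool_pos: [0.5071, 0.1607, 0.1139]
ee_rot: [3.129, 0.271, -0.018]
wrist_force: [0.4, -0.4, -5.9]
gripper_width: 0.0152
```

```bash
python3 - <<'E'
from h import *
err(.5116,.1615,.172,9.9); print(state()["wrist_torque"].round(3))
im=snapshot("wrist"); im2=snapshot("scene"); a=im[::1]; b=cv2.resize(im2[150:350,240:507],(640,480),interpolation=cv2.INTER_CUBIC)
cv2.imwrite("pics/w7.png",cv2.resize(np.hstack([a,b]),(800,300),interpolation=cv2.INTER_AREA)[:,:,::-1])
E
```

```text
22.68 [0.5071 0.1607 0.1139] shift [ 0.2  -0.   -2.91] turn [-0.    0.17 -0.  ] F [ 0.4 -0.4 -5.9] w 0.0152 j [ 0.19  0.37 -0.25  0.97  0.    1.59]
[ 0.049 -0.062  0.006]
```

View pics/w7.png

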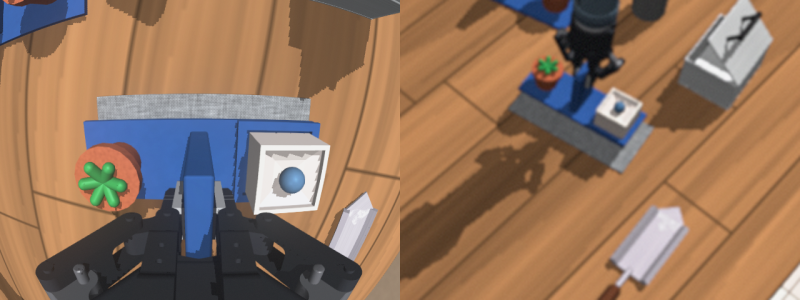

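The caddy is off the mat with the dish seated and the ball in its middle. Lifting on, with a tilt correction.

Request:
{"op": "arm_command", "data": {
  "steps": [
    [0.04, 0, -0.2, 0, 0.06, 0],
    [0.04, 0, -0.25, 0, 0.06, 0],
    [0.04, 0, -0.3, 0, 0.06, 0],
    [0.04, 0, -0.3, 0, 0.03, 0],
    [0.04, 0, -0.3, 0, 0.03, 0],
    [0.03, 0, -0.3, 0, 0.03, 0],
    [0, 0, -0.3, 0, 0, 0],
    [0, 0, -0.25, 0, 0, 0],
    [0, 0, -0.15, 0, 0, 0],
    [0, 0, -0.07, 0, 0, 0]
  ]
}}

```text
time_s: 23.62
tool_pos: [0.5115, 0.1614, 0.167]
ee_rot: [-3.129, -0.271, -0.013]
wrist_force: [-0.2, 0.0, -6.2]
gripper_width: 0.0156
```

```bash
python3 -c "
from h import *
err(.5116,.1615,.172,9.9)"
```

```text
23.62 [0.5115 0.1614 0.167 ] shift [ 0.01 -0.   -0.25] turn [-0.   -0.12 -0.  ] F [-0.2  0.  -6.2] w 0.0156 j [ 0.19  0.32 -0.17  1.07 -0.    1.59]
```

Request:
{"op": "arm_command", "data": {
  "steps": [
    [0, 0, -0.1, 0, -0.1, -0.1],
    [0, 0, -0.05, 0, 0, -0.2],
    [0, 0, 0, 0, 0, -0.3],
    [0, 0, 0, 0, 0, -0.4],
    [0, 0, 0, 0, 0, -0.5],
    [0, 0, 0, 0, 0, -0.5],
    [0, 0, 0, 0, 0, -0.5],
    [0, 0, 0, 0, 0, -0.5],
    [0, 0, 0, 0, 0, -0.5],
    [0, 0, 0, 0, 0, -0.5]
  ]
}}

```text
time_s: 24.45
tool_pos: [0.5102, 0.1611, 0.1681]
ee_rot: [-3.054, -0.738, 0.006]
wrist_force: [-0.0, -0.4, -6.6]
gripper_width: 0.0158
```

```bash
python3 -c "
from h import *
err(.5116,.1615,.171,99.9)
s,M=pose();print(M[:,2].round(4), (M.T@np.cross(M[:,2],[0,0,-1])*57.3/4).round(2))"
```

```text
24.45 [0.5102 0.1611 0.1681] shift [ 0.07  0.01 -0.15] turn [ -0.05   0.04 -18.18] F [-0.  -0.4 -6.6] w 0.0158 j [ 0.19  0.33 -0.16  1.09 -0.    1.28]
[-3.7e-03 -8.0e-04 -1.0e+00] [-0.01  0.05  0.  ]
```

Request:
{"op": "arm_command", "data": {
  "steps": [
    [0, 0, -0.02, 0, 0.03, -0.6],
    [0, 0, -0.02, 0, 0.02, -0.6],
    [0, 0, -0.02, 0, 0, -0.6],
    [0, 0, 0, 0, 0, -0.6],
    [0, 0, 0, 0, 0, -0.6],
    [0, 0, 0, 0, 0, -0.6],
    [0, 0, 0, 0, 0, -0.6],
    [0, 0, 0, 0, 0, -0.6],
    [0, 0, 0, 0, 0, -0.6],
    [0, 0, 0, 0, 0, -0.6]
  ]
}}

```text
time_s: 25.28
tool_pos: [0.5076, 0.1605, 0.1648]
ee_rot: [-2.808, -1.402, 0.013]
wrist_force: [-0.8, -1.4, -5.5]
gripper_width: 0.0154
```

```bash
python3 -c "
from h import *
err(.5116,.1615,.171,99.9)
s,M=pose();print(M[:,2].round(4), (M.T@np.cross(M[:,2],[0,0,-1])*57.3/4).round(2))"
```

```text
25.28 [0.5076 0.1605 0.1648] shift [ 0.16  0.13 -0.31] turn [ -0.13   0.04 -11.71] F [-0.8 -1.4 -5.5] w 0.0154 j [ 0.19  0.33 -0.17  1.09  0.    0.83]
[-9.1e-03 -9.0e-04 -1.0e+00] [-0.1   0.09 -0.  ]
```

Request:
{"op": "arm_command", "data": {
  "steps": [
    [0.03, 0.03, -0.04, -0.06, 0.05, -0.6],
    [0.03, 0.03, -0.05, -0.06, 0.05, -0.6],
    [0.03, 0.03, -0.05, -0.03, 0.02, -0.6],
    [0.03, 0.03, -0.05, -0.03, 0.02, -0.6],
    [0.02, 0.02, -0.05, -0.03, 0.01, -0.6],
    [0, 0.02, -0.05, -0.03, 0, -0.6],
    [0, 0, -0.03, -0.03, 0, -0.6],
    [0, 0, -0.03, -0.03, 0, -0.6],
    [0, 0, 0, 0, 0, -0.6],
    [0, 0, 0, 0, 0, -0.6]
  ]
}}

```text
time_s: 26.12
tool_pos: [0.5092, 0.1606, 0.1676]
ee_rot: [2.419, 1.993, 0.004]
wrist_force: [0.2, -0.7, -6.4]
gripper_width: 0.0153
```

```bash
python3 -c "
from h import *
err(.5116,.1615,.171,99.9)
s,M=pose();print(M[:,2].round(4), (M.T@np.cross(M[:,2],[0,0,-1])*57.3/4).round(2))"
```

```text
26.12 [0.5092 0.1606 0.1676] shift [ 0.07  0.11 -0.17] turn [ 0.1   0.06 -5.23] F [ 0.2 -0.7 -6.4] w 0.0153 j [ 0.19  0.32 -0.17  1.07 -0.01  0.38]
[ 0.007 -0.004 -1.   ] [ 0.11  0.04 -0.  ]
```

Request:
{"op": "arm_command", "data": {
  "steps": [
    [0.02, 0.02, -0.04, 0.05, 0.02, -0.6],
    [0.02, 0.02, -0.04, 0.03, 0.01, -0.6],
    [0.02, 0.02, -0.03, 0, 0, -0.6],
    [0, 0.02, -0.03, 0, 0, -0.6],
    [0, 0.02, -0.03, 0, 0, -0.6],
    [0, 0, 0, 0, 0, -0.6],
    [0, 0, 0, 0, 0, -0.5],
    [0, 0, 0, 0, 0, -0.4],
    [0, 0, 0, 0, 0, -0.3],
    [0, 0, 0, 0, 0, -0.15]
  ]
}}

```text
time_s: 26.95
tool_pos: [0.509, 0.161, 0.1669]
ee_rot: [-2.006, -2.413, 0.01]
wrist_force: [0.2, -0.4, -5.9]
gripper_width: 0.0155
```

```bash
python3 -c "
from h import *
err(.5116,.1615,.171,99.9)
s,M=pose();print(M[:,2].round(4), (M.T@np.cross(M[:,2],[0,0,-1])*57.3/4).round(2))"
```

```text
26.95 [0.509  0.161  0.1669] shift [ 0.    0.13 -0.21] turn [-0.1   0.02  0.15] F [ 0.2 -0.4 -5.9] w 0.0155 j [ 0.19  0.33 -0.16  1.09 -0.    0.  ]
[-0.0066 -0.0029 -1.    ] [-0.1   0.02 -0.  ]
```

Request:
{"op": "arm_command", "data": {
  "steps": [
    [0, 0.04, -0.07, -0.04, 0, 0.05],
    [0, 0.04, -0.08, -0.03, 0, 0.04],
    [0, 0.03, -0.06, 0, 0, 0.03],
    [0, 0, 0, 0, 0, 0],
    [0, 0, 0, 0, 0, 0],
    [0, 0, 0, 0, 0, 0]
  ]
}}

```text
time_s: 27.45
tool_pos: [0.5113, 0.1614, 0.1712]
ee_rot: [-2.019, -2.407, 0.004]
wrist_force: [0.3, 0.4, -5.5]
gripper_width: 0.0155
```

```bash
python3 - <<'E'
from h import *
im=snapshot("wrist"); im2=snapshot("scene"); b=cv2.resize(im2[150:350,240:507],(640,480),interpolation=cv2.INTER_CUBIC)
cv2.imwrite("pics/w8.png",cv2.resize(np.hstack([im,b]),(800,300),interpolation=cv2.INTER_AREA)[:,:,::-1])
err(.5116,.1615,.171,99.9)
E
```

```text
27.55 [0.5112 0.1614 0.1712] shift [0.   0.02 0.01] turn [-0.03  0.02  0.03] F [ 0.  -0.6 -7. ] w 0.0155 j [ 0.19  0.33 -0.15  1.1  -0.    0.01]
```

View pics/w8.png

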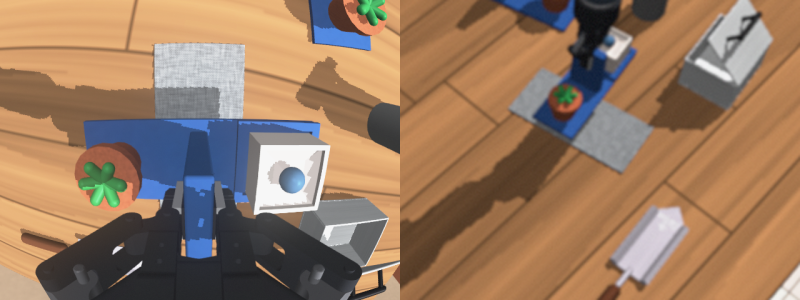

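The caddy hangs level and crosswise over the mat, about 100 mm up, with the ball mid-dish at (291,180). Handing in.

```bash
python3 -c "
from h import *
print(job_done()); err(.5116,.1615,.171,99.9)"
```

```text
the job is handed in; nothing more can be done
None
the job is handed in; nothing more can be done
```

I seated the bee dish in the pocket of the caddy on the mat and let go of it. The gripper now holds the caddy by its handle, about 100 mm above the mat and turned a quarter turn.

- **Dish:** It touched the pocket floor at the expected height, with about 9 N of contact force. A wrist picture after release showed it square in the pocket with the ball in the middle.
- **Lift and turn:** The tool rose 100 mm from the grip. It ended within 0.2 degrees of level and within 0.5 mm of its starting position, turned 90 degrees to within 0.2. The gripper reads 15.5 mm on the 16 mm handle and carries about 6 N.
- **Last pictures:** The caddy is crosswise over the mat, and the ball is still in the middle of the dish. I moved nothing near the pot, trowel, spray bottle or tin; the last picture did not show the pot.
- **Limits:** The job took about 27.6 of the 72 s.

**What went wrong:** On the way down to the dish, the tool drifted about 11 mm and tilted 1.8 degrees. I corrected this before gripping. Later drifts were small, except for a 1.8 degree tilt while turning above the handle, also corrected before gripping. The state could not be read again after hand-in, so the final second is unchecked.

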